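# Rescue two fallen lipsticks from behind the loaded trays

## Task

Two capped lipsticks have fallen over behind the loaded trays on the green outfeed plate. Clear both trays off the plate by stacking them, one on the other and properly seated in the stacking corners, on the blue base; then lay each fallen lipstick flat in the rework bin of its own colour, and only after that put each tray back on the outlined place it came from. Keep the trays level all the time, let go of everything, and leave the jar and the screwdriver alone.

Things in the scene. Friction and masses are not known exactly. Their poses are not given: they have to be found in the camera images.
- tray_rose: off-white tray holding lipsticks with rose-pink tops (part of the tray); 150 (x) x 102 (y) mm, rim 90 mm up, 0.45 kg. Origin: centre of underside, z up; half-turn symmetric. Carry it by the grey grip web in its middle: 24 mm thick in x, 38 long in y, top 81 mm up; a well 59 (x) x 38 (y) mm on each x side of it, down to 4 mm, takes the fingers. Lipstick tops at 82 mm.
- tray_plum: same tray with dark-plum lipsticks. Stacking: at each corner flared tabs rise 13 mm above the rim and reach 10 mm beyond the walls; another tray, turned alike, drops between them (play 1.5 mm each side at the bottom, 6 mm at the tops) and rests on the rim, its underside 90 mm above this one's.
- lipstick_rose: fallen capped lipstick, a rose-pink end: square bar 80 (x) x 21 x 21 mm, silver base at -x, black middle, rose-pink end at +x; 30 g. Origin: centre of the side it lies on, z up, x along it. Take it across its width, from above. It lies on the plate 5 to 25 mm behind the trays: no room for fingers or gripper while they stand there.
- lipstick_plum: fallen capped lipstick, a dark-plum end: square bar 80 (x) x 21 x 21 mm, silver base at -x, black middle, dark-plum end at +x; 30 g. Origin: centre of the side it lies on, z up, x along it. Take it across its width, from above. It lies on the plate 5 to 25 mm behind the trays: no room for fingers or gripper while they stand there.
- bed: fixed green outfeed plate 260 (x) x 320 (y) mm, top 22 mm above its origin (centre of underside, on the bench); x points away from the robot. White outlines at x -45, y +70 and -70 mm mark the tray places, tray x along plate x; either tray may be on either. A rail along the far edge, front face at x +100, rises 30 mm above the plate; the lipsticks lie along it.
- pallet: fixed blue stacking base: deck 158 (x) x 110 (y) mm, its top 20 mm above the origin (centre of underside, on the bench; z up). Corner tabs as on the trays rise 13 mm above the deck: a tray with its x along the base's x drops between them onto the deck, its underside 20 mm above this origin.
- bin_rose: fixed rose-pink rework bin, open on top: outside 112 (x) x 140 (y) x 32 mm, walls and floor 4 mm, light-grey floor. Origin: centre of the underside, on the bench; z up. A lipstick fits with its length along the bin's x.
- bin_plum: fixed dark-plum rework bin, open on top: outside 112 (x) x 140 (y) x 32 mm, walls and floor 4 mm, light-grey floor. Origin: centre of the underside, on the bench; z up. A lipstick fits with its length along the bin's x.
- jar: bystander: amber jar with white cap, 54 mm diameter, 62 mm high, standing on the bench beyond the base; origin: centre of its underside.
- screwdriver: bystander: screwdriver with yellow handle, 170 mm long, lying on the bench beyond the bins, under 35 mm high; origin at its middle, on the bench.
There are look-alikes about, which are no part of the job. Leave any orange or turquoise look-alike of the lipstick_plum alone. Leave any turquoise look-alike of the bin_rose alone.

How it is judged:
On the way, in this order (a step that is already met when the one before it is completed fails the run):
1. both trays stand stacked on the blue base, seated in the stacking corners and released, in either order (((horizontal distance between tray_rose and pallet below 0.008 m and z of tray_rose in the frame of pallet between 0.015 and 0.025 m and angle between the x axis of tray_rose and the x axis of pallet, either way round below 0.08 rad and horizontal distance between tray_plum and tray_rose below 0.008 m and z of tray_plum in the frame of tray_rose between 0.085 and 0.095 m and angle between the x axis of tray_plum and the x axis of tray_rose, either way round below 0.08 rad) or (horizontal distance between tray_plum and pallet below 0.008 m and z of tray_plum in the frame of pallet between 0.015 and 0.025 m and angle between the x axis of tray_plum and the x axis of pallet, either way round below 0.08 rad and horizontal distance between tray_rose and tray_plum below 0.008 m and z of tray_rose in the frame of tray_plum between 0.085 and 0.095 m and angle between the x axis of tray_rose and the x axis of tray_plum, either way round below 0.08 rad)) and contact force between the fingers and tray_rose below 0.2 N and contact force between the fingers and tray_plum below 0.2 N and linear speed of each of tray_rose, tray_plum below 0.02 m/s), for 0.2 s.
2. each fallen lipstick lies released in the bin of its colour while the trays are still stacked on the base (x of lipstick_rose in the frame of bin_rose between -0.052 and 0.052 m and y of lipstick_rose in the frame of bin_rose between -0.066 and 0.066 m and z of lipstick_rose in the frame of bin_rose below 0.03 m and angle between lipstick_rose's own x axis and vertical between 1.37 and 1.77 rad and contact force between the fingers and lipstick_rose below 0.2 N and x of lipstick_plum in the frame of bin_plum between -0.052 and 0.052 m and y of lipstick_plum in the frame of bin_plum between -0.066 and 0.066 m and z of lipstick_plum in the frame of bin_plum below 0.03 m and angle between lipstick_plum's own x axis and vertical between 1.37 and 1.77 rad and contact force between the fingers and lipstick_plum below 0.2 N and linear speed of each of lipstick_rose, lipstick_plum below 0.02 m/s and ((horizontal distance between tray_rose and pallet below 0.008 m and z of tray_rose in the frame of pallet between 0.015 and 0.025 m and angle between the x axis of tray_rose and the x axis of pallet, either way round below 0.08 rad and horizontal distance between tray_plum and tray_rose below 0.008 m and z of tray_plum in the frame of tray_rose between 0.085 and 0.095 m and angle between the x axis of tray_plum and the x axis of tray_rose, either way round below 0.08 rad) or (horizontal distance between tray_plum and pallet below 0.008 m and z of tray_plum in the frame of pallet between 0.015 and 0.025 m and angle between the x axis of tray_plum and the x axis of pallet, either way round below 0.08 rad and horizontal distance between tray_rose and tray_plum below 0.008 m and z of tray_rose in the frame of tray_plum between 0.085 and 0.095 m and angle between the x axis of tray_rose and the x axis of tray_plum, either way round below 0.08 rad))), for 0.2 s.
At the end, for the whole second after the job is handed in: Each lipstick lies flat, released, inside the bin of its own colour; each tray stands upright, released and at rest within 15 mm of where it stood at the start and within 0.15 rad of square to the plate (x of lipstick_rose in the frame of bin_rose between -0.052 and 0.052 m and y of lipstick_rose in the frame of bin_rose between -0.066 and 0.066 m and z of lipstick_rose in the frame of bin_rose below 0.03 m and angle between lipstick_rose's own x axis and vertical between 1.37 and 1.77 rad and contact force between the fingers and lipstick_rose below 0.2 N and x of lipstick_plum in the frame of bin_plum between -0.052 and 0.052 m and y of lipstick_plum in the frame of bin_plum between -0.066 and 0.066 m and z of lipstick_plum in the frame of bin_plum below 0.03 m and angle between lipstick_plum's own x axis and vertical between 1.37 and 1.77 rad and contact force between the fingers and lipstick_plum below 0.2 N and linear speed of each of lipstick_rose, lipstick_plum, tray_rose, tray_plum below 0.02 m/s and distance of each of tray_rose, tray_plum from where it was at the start of the episode below 0.015 m and angle between the x axis of each of tray_rose, tray_plum and the x axis of bed, either way round below 0.15 rad and angle between each of tray_rose, tray_plum's own z axis and vertical below 0.04 rad and contact force between the fingers and tray_rose below 0.2 N and contact force between the fingers and tray_plum below 0.2 N); the robot touches nothing.
It fails at once if a tray is tipped more than 0.35 rad (angle between any of tray_rose, tray_plum's own z axis and vertical above 0.35 rad).
It fails at once if the jar or the screwdriver is shifted more than 20 mm (distance of any of jar, screwdriver from where it was at the start of the episode above 0.02 m).
It also fails if it takes over 149 s, if anything falls off the work surface, if the arm or the gripper's body presses on something with over 40 N, if the wrist force passes 120 N, or if a joint passes its speed limit or range.

## Robot

A 6-joint arm with a two-finger parallel gripper is mounted at the origin on the work surface. World frame = base frame: x ahead of the robot, y to its left, z up, the work surface at z = 0. Lengths are in m, angles in rad, forces in N, time in s.
With the tool pointing down it reaches from about 0.25 to 0.775 m from the base axis. Payload 4 kg.
Tool frame: the origin (TCP) lies at the very end of the fingers, on their centre line; the grasp point (between the pads) lies 19 mm behind it (robot.pinch_z is the distance from the TCP to the grasp point, in m); z points along the fingers, y is the line along which they close (so a half turn about z gives the same grasp; the last joint's range is limited). The gripper opens to 94 mm and grips with 3 to 60 N. Pads are 16 mm wide; open, the fingers measure 119 mm over their backs; the gripper's body (75 mm by 177 mm) begins 78 mm behind the grasp point.
Start: joints at [-1.383, 0.087, 1.371, -0, 1.684, -0.103], TCP at [0.158, -0.527, 0.206] pointing down, gripper open.
Joint ranges: [-3.1, 3.1], [-0.76, 2.03], [0.27, 2.55], [-1.08, 4.22], [0.17, 2.65], [-2.57, 2.57]. Speed limits (rad/s): [2.79, 2.79, 3.14, 3.14, 3.14, 3.14].

## Interface

Orientations are given as [roll, pitch, yaw] about the fixed x, y, z axes, in that order (R = Rz(yaw) Ry(pitch) Rx(roll)).
In Python, from bench import robot gives the robot as it stands.
- The arm moves only by the tool arm_command, never from a script. Its argument "targets" is one flat list of numbers, 7 for each row, row after row: the turn, a rotation vector about the tool's x, y, z in degrees, then the shift along the tool's x, y, z in mm, then the closure, from -1 (fully open) to 1 (shut). In form: [ax, ay, az, x, y, z, hand, ax, ay, az, x, y, z, hand, ...]. A call has 1 to 20 rows; each row is the pose to reach, as a shift and turn from the pose commanded when the call began, along the tool's axes at that moment; what a row does not reach only later rows make up. A row lasts 1/10 s, in which the tool goes at most 50 mm and 8.59 degrees, less where a joint would pass 70% of its speed; a pose out of reach is approached as far as the arm can. A call with a gripper value outside its range is refused whole. The fingers move at their own pace and stop on an object; the grip force is fixed at half the most. Time passes only in rows, so rows that repeat a pose let the fingers close. It gives the time, the measured TCP pose, the force, the opening and the grip force at its end, in the units of the state.
- robot.get_obs(): the state, without advancing time (a new reading comes with each control period).
- robot.snapshot(name): name is "side" or "top" or "wrist"; returns a dict with "color" (400x640x3 uint8, red, green, blue), "range_z" (400x640 float32, m along the optical axis (not along the pixel's ray), 0 where there is no reading), "fx", "fy", "cx", "cy" (pixels), "T" (4x4, takes a point from camera to world coordinates); the wrist camera has in their place "T_tool_cam" (4x4, takes a point from camera to tool coordinates, whose origin is the TCP and whose axes are the flange's). Camera axes: x right, y down, z forward; pixel columns grow to the right and rows downward; lengths in m; the calibration is good to about 2 mm. A picture is of the moment at which its call begins: read the wrist's pose just before it.
- robot.close_job(): hands the job in; it is judged then, once.
The state is a dict: "time": time; "joint_positions": joint angles; "qvel": joint speeds; "joint_torque": joint torques, N m; "tool_pos": TCP position; "ee_rot": TCP orientation; "wrist_force": force on the tool from outside, world axes, zero at the start; "wrist_torque": the same for the moment, N m; "width": finger opening in m; "finger_force": force on a finger pad.
Only numpy, scipy, OpenCV 4.12 (cv2) and the standard library are available. Lean on these libraries where they do the work, as an engineer would, in place of code of your own. Each camera call takes 0.05 s, during which the arm holds its last target. There are 200 camera calls.

## Working session

There is one attempt and no reset: what is moved stays moved. The work goes in short steps, Python scripts to look and compute and a tool call to move; the robot and the scene stay as the last step left them, time stands still between calls to the robot, and variables do not carry over. Pictures are saved under pics/ and viewed, at most 14 in all, crops included, and the job is handed in when it is done.

Besides the shell and the picture viewer there is one more tool, called after "Call:" in YAML: its name, and indented under it one key for each argument. arm_command: Moves the arm, as the interface text tells. Its arguments: {"type":"object","properties":{"targets":{"type":"array"}},"required":["targets"]}

```bash
mkdir -p pics
cat > h.py <<'E'
import numpy as np,cv2
from bench import robot
from scipy.spatial.transform import Rotation as R
def snap(n,f):
    o=robot.get_obs(); s=robot.snapshot(n)
    if n=='wrist':
        T=np.eye(4);T[:3,:3]=R.from_euler('xyz',o['ee_rot']).as_matrix() if len(o['ee_rot'])==3 else R.from_matrix(o['ee_rot']).as_matrix()
        T[:3,3]=o['tool_pos'];s['T']=T@s['T_tool_cam']
    cv2.imwrite(f'pics/{f}.png',s['color'][:,:,::-1]); np.savez(f'pics/{f}.npz',**s); return s
def load(f): return dict(np.load(f'pics/{f}.npz'))
def ray(s,u,v): return s['T'][:3,:3]@np.array([(u-s['cx'])/s['fx'],(v-s['cy'])/s['fy'],1])
def atz(s,u,v,z):
    d=ray(s,u,v);c=s['T'][:3,3];return c+d*(z-c[2])/d[2]
def pt(s,u,v,r=1):
    p=s['range_z'][int(v)-r:int(v)+r+1,int(u)-r:int(u)+r+1];p=p[p>0]
    return s['T'][:3,3]+ray(s,u,v)*np.median(p) if len(p) else None
E
python3 - <<'E'
from h import *
print(robot.get_obs())
for n in('side','top'):
    s=snap(n,n+'0');print(n,s['T'].round(3),s['fx'])
E
```

```text
{'time': 0.0, 'joint_positions': array([-1.38311394e+00,  8.79707567e-02,  1.37221524e+00,  1.20767134e-05,
        1.68359927e+00, -1.03082442e-01]), 'qvel': array([ 0.00055122, -0.00034671,  0.00037752, -0.00112957,  0.00065872,
        0.00060515]), 'joint_torque': array([-6.57071141e-04, -3.40181851e+01, -3.02430546e+01,  7.17043877e-02,
        3.30597558e-02, -1.57004915e-04]), 'tool_pos': array([ 0.15758509, -0.52638159,  0.20431536]), 'ee_rot': array([-3.13941291e+00, -2.37558902e-04,  2.90765913e-01]), 'wrist_force': array([-0.04449974,  0.51106052,  0.03040805]), 'wrist_torque': array([-0.0043595 , -0.05186514, -0.00179857]), 'finger_force': 0.0, 'width': 0.09420727717499332}
side [[-0.989 -0.099  0.11   0.407]
 [-0.147  0.578 -0.802  1.153]
 [ 0.016 -0.81  -0.587  0.965]
 [ 0.     0.     0.     1.   ]] 464.26000980219635
top [[ 0.028 -0.997  0.066  0.488]
 [-0.999 -0.03  -0.015 -0.101]
 [ 0.017 -0.066 -0.998  1.022]
 [ 0.     0.     0.     1.   ]] 364.7969324675489
```

View pics/top0.png

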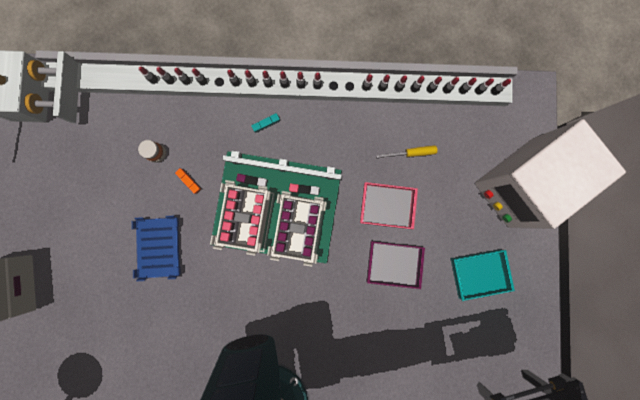

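View pics/side0.png

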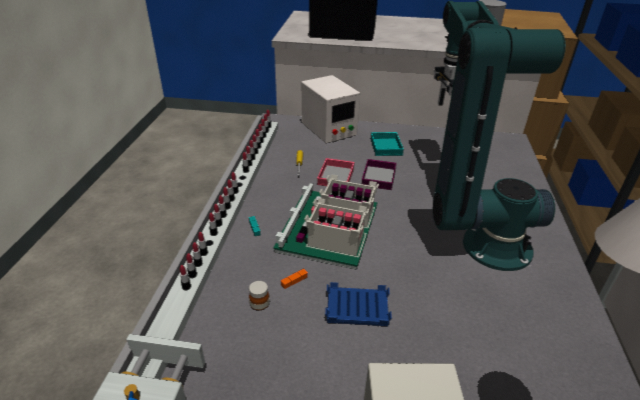

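The top view has image up = +x and right = -y. It shows the rose tray at about (242,217), plum tray (298,228), blue base (158,247), rose bin (388,206), plum bin (396,265), jar (151,150) and fallen lipsticks near (250,181) and (303,189). The side view confirms this layout. I'll enlarge next.

Run:
```python
from h import *
s=load('top0');c=s['color'][:,:,::-1]
cv2.imwrite('pics/c1.png',cv2.resize(c[145:270,200:350],None,fx=5,fy=4.8,interpolation=cv2.INTER_CUBIC))
a=cv2.resize(c[205:290,125:190],None,fx=5,fy=5,interpolation=cv2.INTER_CUBIC)
b=cv2.resize(c[175:295,355:430],None,fx=5,fy=5,interpolation=cv2.INTER_CUBIC)[:600]
a=cv2.copyMakeBorder(a,0,600-a.shape[0],0,0,cv2.BORDER_CONSTANT)
cv2.imwrite('pics/c2.png',np.hstack([a,b]))
```

```text
(no output)
```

View pics/c1.png

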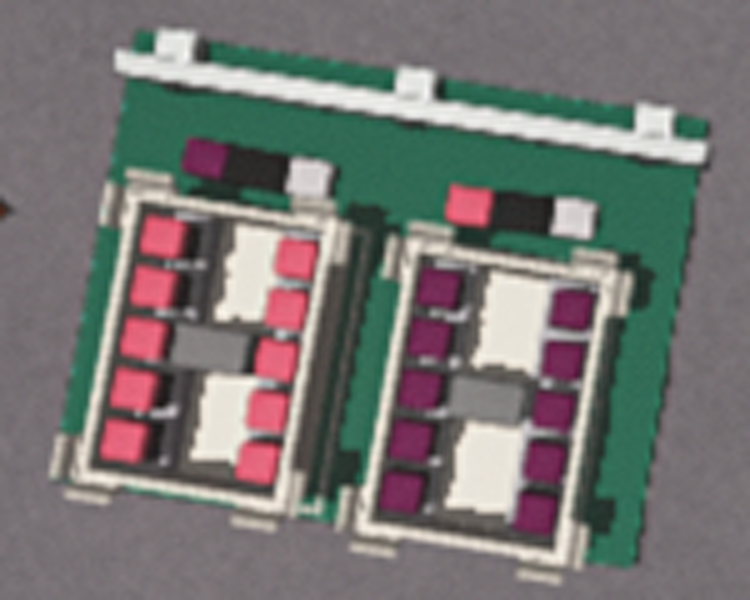

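View pics/c2.png

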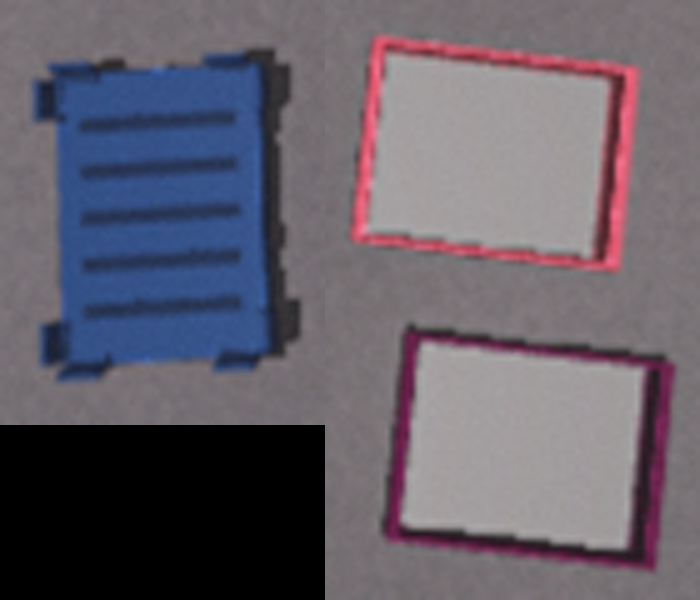

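The first crop shows the grip webs, centred at (210,348) for rose and (487,398) for plum. The plum lipstick runs (205,158)-(308,178) and the rose one (468,205)-(572,217). The second crop shows the base deck corners and the bin rims clearly.

Run:
```python
from h import *
s=load('top0')
C1=lambda x,y:(200+(x+.5)/5-.5,145+(y+.5)/4.8-.5)
C2=lambda x,y:(125+(x+.5)/5-.5,205+(y+.5)/5-.5)
C3=lambda x,y:(355+(x-325+.5)/5-.5,175+(y+.5)/5-.5)
def show(n,uv,z):
    d=pt(s,round(uv[0]),round(uv[1]),1);p=atz(s,*uv,z);print(n,p.round(4),'depth',None if d is None else d.round(4));return p
A=show('webR',C1(210,348),.103);B=show('webP',C1(487,398),.103)
v=A-B;print('bed yaw from webs',np.degrees(np.arctan2(-v[0],v[1])),np.linalg.norm(v[:2]))
for n,a,b in(('lipP',(308,178),(205,158)),('lipR',(572,217),(468,205))):
    P=show(n+' base',C1(*a),.043);Q=show(n+' tip',C1(*b),.043);print(' mid',((P+Q)/2).round(4),np.degrees(np.arctan2(*(Q-P)[[1,0]])))
p=[show('deck',C2(*q),.02) for q in((57,72),(268,66),(275,356),(62,366))]
print('deck centre',np.mean(p,0).round(4),[np.linalg.norm(p[i]-p[i-1]).round(3) for i in range(4)],np.degrees(np.arctan2(*((p[0]+p[1])-(p[2]+p[3]))[[1,0]])))
show('deckc',C2(162,214),.02)
a=show('s',C2(158,121),.02)-show('s',C2(163,306),.02);print(np.degrees(np.arctan2(a[1],a[0])))
for n,q in(('rose',((378,38),(638,68),(618,270),(355,240))),('plum',((408,328),(673,365),(655,568),(388,538)))):
    p=[show(n,C3(*k),.032) for k in q];print(n,np.mean(p,0).round(4),[np.linalg.norm(p[i]-p[i-1]).round(3) for i in range(4)],np.degrees(np.arctan2(*((p[0]+p[1])-(p[2]+p[3]))[[1,0]])))
# rail & plate
a=show('plate',C1(660,400),.022)
show('jar',(151,148),.062)
```

```text
webR [0.4978 0.0749 0.103 ] depth [0.4981 0.0737 0.1042]
webP [ 0.4757 -0.0646  0.103 ] depth [ 0.4745 -0.0647  0.1034]
bed yaw from webs -8.999360293045523 0.14127830547970405
lipP base [0.5951 0.0379 0.043 ] depth [0.5941 0.0382 0.0439]
lipP tip [0.6046 0.0935 0.043 ] depth [0.6033 0.0922 0.0439]
 mid [0.5999 0.0657 0.043 ] 80.24127631824426
lipR base [ 0.5774 -0.1048  0.043 ] depth [ 0.5769 -0.1048  0.0433]
lipR tip [ 0.5825 -0.0486  0.043 ] depth [ 0.5832 -0.0481  0.044 ]
 mid [ 0.5799 -0.0767  0.043 ] 84.84209605958591
deck [0.4853 0.3765 0.02  ] depth [0.4854 0.3717 0.0302]
deck [0.4919 0.2627 0.02  ] depth [0.4914 0.2698 0.0019]
deck [0.3359 0.2506 0.02  ] depth [0.3326 0.256  0.0015]
deck [0.3277 0.3642 0.02  ] depth [0.3276 0.3628 0.0229]
deck centre [0.4102 0.3135 0.02  ] [np.float64(0.158), np.float64(0.114), np.float64(0.156), np.float64(0.114)] 4.44943772128449
deckc [0.4103 0.3155 0.02  ] depth [0.4114 0.3155 0.0201]
s [0.4604 0.3205 0.02  ] depth [0.4598 0.3207 0.0207]
s [0.361  0.3121 0.02  ] depth [0.3605 0.3126 0.02  ]
4.827864771805821
rose [ 0.6035 -0.2441  0.032 ] depth [ 0.6076 -0.2479  0.0019]
rose [ 0.5913 -0.387   0.032 ] depth [ 0.5949 -0.3949  0.0029]
rose [ 0.4808 -0.3773  0.032 ] depth [ 0.4794 -0.3847  0.0037]
rose [ 0.493  -0.2338  0.032 ] depth [ 0.4919 -0.2353  0.029 ]
rose [ 0.5421 -0.3105  0.032 ] [np.float64(0.111), np.float64(0.143), np.float64(0.111), np.float64(0.144)] -5.187686705900442
plum [ 0.4463 -0.2635  0.032 ] depth [ 0.4455 -0.2681  0.0005]
plum [ 0.4303 -0.4078  0.032 ] depth [ 0.4275 -0.4165  0.0023]
plum [ 0.3216 -0.3991  0.032 ] depth [ 0.3174 -0.4087  0.0038]
plum [ 0.3338 -0.2548  0.032 ] depth [ 0.3345 -0.2541  0.0334]
plum [ 0.383  -0.3313  0.032 ] [np.float64(0.113), np.float64(0.145), np.float64(0.109), np.float64(0.145)] -4.493766696303118
plate [ 0.4762 -0.156   0.022 ] depth [ 0.4758 -0.1583  0.0012]
jar [0.6735 0.3287 0.062 ] depth [0.6732 0.3281 0.0634]
```

```bash
cat >> h.py <<'E'
import json,os
def cmd(): return json.load(open('cmd.json')) if os.path.exists('cmd.json') else [.158,-.527,.206,16.66]
def plan(*W):
    """world x,y,z,yaw(deg) waypoints -> rows relative to commanded pose (tool down)"""
    c=cmd();p=np.radians(c[3]);tx=np.array([np.cos(p),np.sin(p),0]);ty=np.array([np.sin(p),-np.cos(p),0])
    for w in W:
        d=np.array(w[:3])-c[:3]
        print([0,0,round(c[3]-w[3],1),*(round(1000*k,1) for k in(d@tx,d@ty,-d[2]))])
    json.dump(list(W[-1]),open('cmd.json','w'))
def st():
    o=robot.get_obs();print('t',round(o['time'],1),'pos',o['tool_pos'].round(4),'rpy',np.degrees(o['ee_rot']).round(2),'F',o['wrist_force'].round(1),'w',round(o['width'],4),'ff',o['finger_force'],'cmd',cmd())
E
python3 - <<'E'
from h import *
print(robot.snapshot('wrist')['T_tool_cam'].round(3))
plan((.498,.075,.25,81))
E
```

```text
[[ 0.    -0.972 -0.234  0.067]
 [ 1.    -0.     0.     0.001]
 [-0.    -0.234  0.972 -0.179]
 [ 0.     0.     0.     1.   ]]
[0, 0, -64.3, np.float64(498.3), np.float64(-479.3), np.float64(-44.0)]
```

Call:
arm_command:
  targets: [0,0,-64.3,498,-479,-44,-1,0,0,-64.3,498,-479,-44,-1,0,0,-64.3,498,-479,-44,-1,0,0,-64.3,498,-479,-44,-1,0,0,-64.3,498,-479,-44,-1,0,0,-64.3,498,-479,-44,-1,0,0,-64.3,498,-479,-44,-1,0,0,-64.3,498,-479,-44,-1,0,0,-64.3,498,-479,-44,-1,0,0,-64.3,498,-479,-44,-1,0,0,-64.3,498,-479,-44,-1,0,0,-64.3,498,-479,-44,-1,0,0,-64.3,498,-479,-44,-1,0,0,-64.3,498,-479,-44,-1,0,0,-64.3,498,-479,-44,-1,0,0,-64.3,498,-479,-44,-1,0,0,-64.3,498,-479,-44,-1,0,0,-64.3,498,-479,-44,-1,0,0,-64.3,498,-479,-44,-1,0,0,-64.3,498,-479,-44,-1]

```text
time: 2.15
tool_pos: [0.4973, 0.0739, 0.2497]
ee_rot: [3.141, 0.0, 1.411]
wrist_force: [1.6, 0.5, 0.2]
width: 0.094
finger_force: 0.0
```

Run:
```python
from h import *
st();s=snap('wrist','w1');cv2.imwrite('pics/w1b.png',cv2.resize(s['color'][:,:,::-1],(800,500),interpolation=cv2.INTER_CUBIC))
```

```text
t 2.1 pos [0.4973 0.0739 0.2497] rpy [179.97   0.    80.87] F [1.6 0.5 0.2] w 0.094 ff 0.0 cmd [0.498, 0.075, 0.25, 81]
```

View pics/w1b.png

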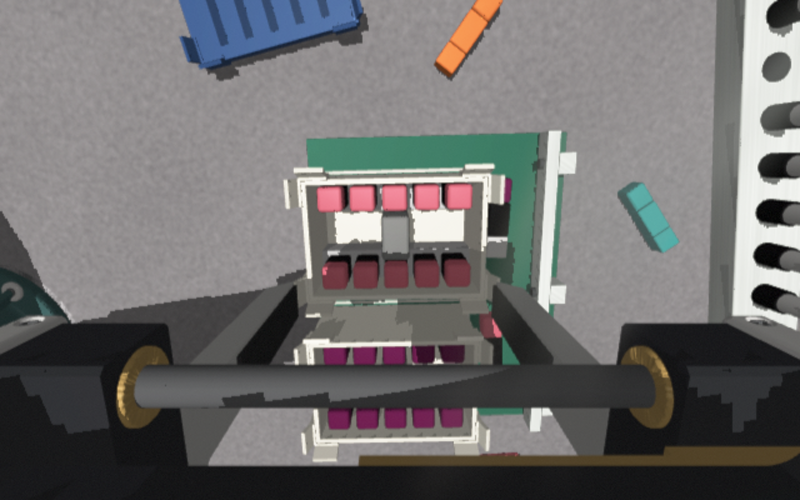

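The wrist view shows the rose tray square to the fingers, its web at about (396,233), and the plum tray below. I'll measure with the depth cloud at web height.

```bash
cat >> h.py <<'E'
def cloud(s):
    v,u=np.mgrid[0:400,0:640];r=s['range_z']
    P=np.stack([(u-s['cx'])/s['fx']*r,(v-s['cy'])/s['fy']*r,r],-1)@s['T'][:3,:3].T+s['T'][:3,3]
    P[r<=0]=np.nan;return P
def box(P,m):
    (x,y),(w,h),a=cv2.minAreaRect((P[m][:,:2]*1000).astype(np.float32));return [round(float(k),1) for k in(x,y,w,h,a)],int(m.sum()),round(float(np.median(P[m][:,2])),4)
def web(s,x,y,z0,r=.035):
    P=cloud(s);c=s['color'].astype(int);g=(c.max(-1)-c.min(-1)<22)&(c.max(-1)>60)&(c.max(-1)<190)
    m=g&(abs(P[...,2]-z0)<.006)&(np.hypot(P[...,0]-x,P[...,1]-y)<r)
    return box(P,cv2.morphologyEx(m.astype(np.uint8),cv2.MORPH_OPEN,np.ones((3,3),np.uint8))>0)
E
python3 - <<'E'
from h import *
print('wrist',web(load('w1'),.498,.075,.103));t=load('top0')
print('top',web(t,.498,.075,.103),web(t,.476,-.065,.103))
s=load('w1');P=cloud(s)
# rim of rose tray / orientation
m=(abs(P[...,2]-.112)<.004)&(np.hypot(P[...,0]-.498,P[...,1]-.075)<.1);print('rim',box(P,m))
# deck and bed from the top camera
P=cloud(t);c=t['color'].astype(int)
m=(abs(P[...,2]-.02)<.006)&(c[...,2]>1.5*c[...,0])&(c[...,2]>90);print('deck',box(P,m))
g=(c[...,1]>1.3*c[...,0])&(abs(P[...,2]-.022)<.006)&(np.hypot(P[...,0]-.52,P[...,1])<.24)&(c[...,2]<c[...,1]*.9);print('bed',box(P,g))
E
```

```text
wrist ([498.1, 73.8, 36.1, 23.7, 81.2], 767, 0.1023)
top ([496.9, 75.4, 22.6, 37.7, 1.6], 141, 0.1035) ([474.2, -63.6, 38.0, 23.3, 84.8], 141, 0.1034)
rim ([495.9, 53.9, 150.8, 162.8, 82.0], 3119, 0.1117)
deck ([547.4, -130.3, 1008.7, 471.3, 87.9], 2427, 0.0206)
bed ([529.8, -2.1, 319.5, 258.9, 82.4], 3346, 0.0225)
```

Call:
arm_command:
  targets: [0,0,0,0,0.5,50,-1,0,0,0,0,0.5,100,-1,0,0,0,0,0.5,130,-1,0,0,0,0,0.5,155,-1,0,0,0,0,0.5,175,-1,0,0,0,0,0.5,192,-1,0,0,0,0,0.5,192,-1,0,0,0,0,0.5,192,1,0,0,0,0,0.5,192,1,0,0,0,0,0.5,192,1,0,0,0,0,0.5,192,1,0,0,0,0,0.5,192,1,0,0,0,0,0.5,192,1,0,0,0,0,0.5,192,1,0,0,0,0,0.5,192,1]

```text
time: 3.7
tool_pos: [0.4979, 0.0747, 0.0574]
ee_rot: [-3.141, 0.0, 1.413]
wrist_force: [0.3, 0.3, -0.1]
width: 0.0331
finger_force: 0.0
```

Run:
```python
from h import *
json.dump([.4985,.075,.058,81],open('cmd.json','w'))
t=load('top0');P=cloud(t);c=t['color'].astype(int)
m=(abs(P[...,2]-.02)<.005)&(c[...,2]>1.4*c[...,0])&(np.hypot(P[...,0]-.41,P[...,1]-.315)<.12);print('deck',box(P,m))
plan((.4985,.075,.2,81),(.45,.18,.24,90))
```

```text
deck ([409.1, 316.2, 160.2, 113.2, 5.4], 2378, 0.0205)
[0, 0, 0, np.float64(0.0), np.float64(0.0), np.float64(-142.0)]
[0, 0, -9, np.float64(96.1), np.float64(-64.3), np.float64(-182.0)]
```

Call:
arm_command:
  targets: [0,0,0,0,0,0,1,0,0,0,0,0,0,1,0,0,0,0,0,0,1,0,0,0,0,0,-5,1,0,0,0,0,0,-20,1]

```text
time: 4.2
tool_pos: [0.4951, 0.0745, 0.0745]
ee_rot: [-3.134, 0.002, 1.413]
wrist_force: [-0.4, 0.3, -5.7]
width: 0.0237
finger_force: 29.9
```

Call:
arm_command:
  targets: [0,0,0,0,0,-20,1,0,0,0,0,0,-50,1,0,0,0,0,0,-85,1,0,0,0,0,0,-122,1,0,0,-1,10,-6,-130,1,0,0,-3,30,-20,-140,1,0,0,-5,50,-33,-150,1,0,0,-7,75,-50,-158,1,0,0,-9,90,-60,-162,1,0,0,-9,96,-64,-162,1,0,0,-9,96,-64,-162,1,0,0,-9,96,-64,-162,1]

```text
time: 5.4
tool_pos: [0.4494, 0.179, 0.2378]
ee_rot: [-3.139, 0.002, 1.57]
wrist_force: [-0.0, -0.4, -5.5]
width: 0.0239
finger_force: 29.9
```

Run:
```python
from h import *
st();s=snap('wrist','w2');P=cloud(s);c=s['color'].astype(int)
m=(abs(P[...,2]-.02)<.005)&(c[...,2]>1.4*c[...,0])&(np.hypot(P[...,0]-.41,P[...,1]-.315)<.12);print('deck',box(P,m))
cv2.imwrite('pics/w2b.png',cv2.resize(s['color'][:,:,::-1],(800,500),interpolation=cv2.INTER_CUBIC))
print(web(s,.45,.18,.285))
```

```text
t 5.4 pos [0.4494 0.179  0.2378] rpy [-1.7986e+02  9.0000e-02  8.9940e+01] F [-0.  -0.4 -5.5] w 0.0239 ff 29.876827597618103 cmd [0.45, 0.18, 0.24, 90]
deck ([411.4, 313.2, 159.6, 113.7, 4.6], 13481, 0.0196)
([449.7, 183.6, 48.0, 27.7, 0.5], 3177, 0.2829)
```

View pics/w2b.png

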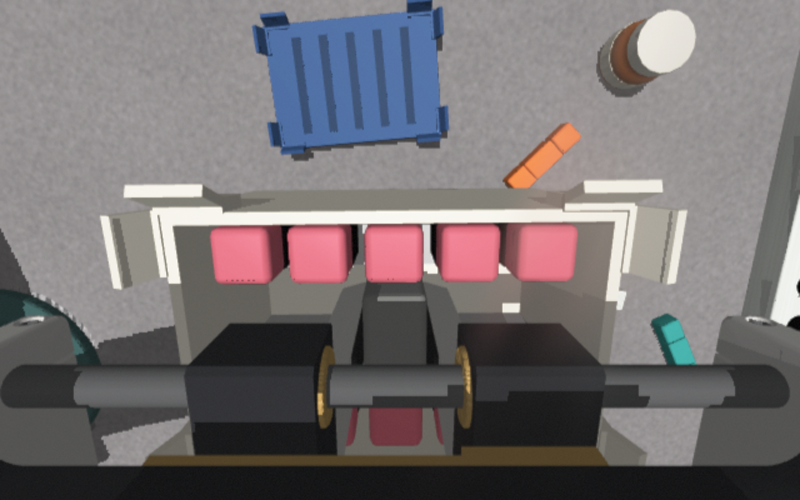

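The view shows the rose tray held level. The base deck corners are (275,25)-(435,140) in view, and the depth fit gives (0.411,0.313) with yaw 4.6°.

Run:
```python
from h import *
plan((.4115,.3155,.2,94.8),(.4115,.3155,.09,94.8))
```

```text
[0, 0, -4.8, np.float64(135.5), np.float64(-38.5), np.float64(40.0)]
[0, 0, -4.8, np.float64(135.5), np.float64(-38.5), np.float64(150.0)]
```

Call:
arm_command:
  targets: [0,0,-1,25,-7,5,1,0,0,-2,60,-17,15,1,0,0,-3,95,-27,25,1,0,0,-4,120,-34,35,1,0,0,-4.8,132,-38,40,1,0,0,-4.8,135.5,-38.5,60,1,0,0,-4.8,135.5,-38.5,95,1,0,0,-4.8,135.5,-38.5,130,1,0,0,-4.8,135.5,-38.5,150,1,0,0,-4.8,135.5,-38.5,150,1,0,0,-4.8,135.5,-38.5,150,1,0,0,-4.8,135.5,-38.5,150,1]

```text
time: 6.65
tool_pos: [0.4132, 0.3154, 0.0917]
ee_rot: [3.138, -0.002, 1.653]
wrist_force: [0.3, -0.2, -5.3]
width: 0.0236
finger_force: 29.9
```

Run:
```python
from h import *
st();s=snap('wrist','w3');P=cloud(s)
# outward tabs of pallet visible?
c=s['color'].astype(int);m=(c[...,2]>1.4*c[...,0])&(P[...,2]<.04)&(P[...,2]>.005);print(m.sum(),box(P,m))
# side camera
snap('side','side1');c=load('side1')['color'][:,:,::-1]
cv2.imwrite('pics/s1.png',cv2.resize(c[200:350,290:430],None,fx=4,fy=4,interpolation=cv2.INTER_CUBIC))
```

```text
t 6.7 pos [0.4132 0.3154 0.0917] rpy [ 1.7978e+02 -9.0000e-02  9.4710e+01] F [ 0.3 -0.2 -5.3] w 0.0236 ff 29.890316426753998 cmd [0.4115, 0.3155, 0.09, 94.8]
2381 ([406.5, 368.1, 168.9, 12.4, 5.0], 2381, 0.02)
```

View pics/s1.png

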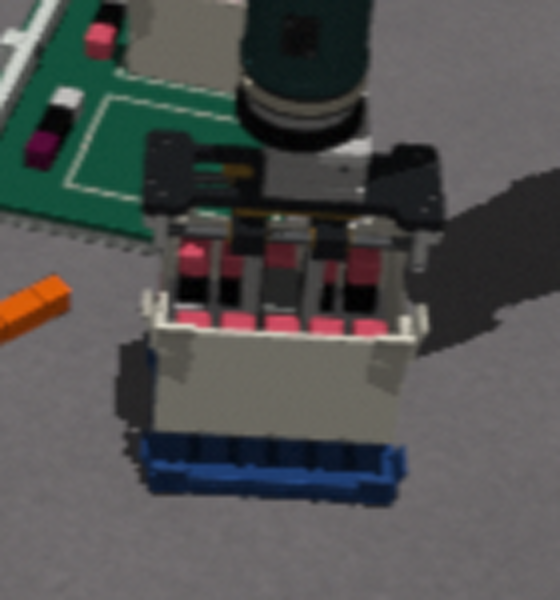

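The side view shows the rose tray level just above the blue base, with its wall between the tabs at (150,440) and (400,450).

Call:
arm_command:
  targets: [0,0,0,0,0,5,1,0,0,0,0,0,10,1,0,0,0,0,0,15,1,0,0,0,0,0,20,1,0,0,0,0,0,23,1,0,0,0,0,0,26,1,0,0,0,0,0,29,1,0,0,0,0,0,32,1,0,0,0,0,0,33,1,0,0,0,0,0,33,1,0,0,0,0,0,33,1]

```text
time: 7.85
tool_pos: [0.4115, 0.3151, 0.0566]
ee_rot: [3.141, -0.0, 1.654]
wrist_force: [-0.6, 0.6, -4.6]
width: 0.024
finger_force: 29.9
```

Call:
arm_command:
  targets: [0,0,0,0,0,1.5,1,0,0,0,0,0,2,1,0,0,0,0,0,2,1]

```text
time: 8.15
tool_pos: [0.4118, 0.3153, 0.0554]
ee_rot: [3.14, -0.001, 1.654]
wrist_force: [-0.0, 0.2, -0.6]
width: 0.0239
finger_force: 29.9
```

Run:
```python
from h import *
json.dump([.4115,.3155,.055,94.8],open('cmd.json','w'))
plan((.4115,.3155,.25,94.8),(.476,-.065,.25,81))
```

```text
[0, 0, 0.0, np.float64(0.0), np.float64(0.0), np.float64(-195.0)]
[0, 0, 13.8, np.float64(-384.6), np.float64(32.4), np.float64(-195.0)]
```

Call:
arm_command:
  targets: [0,0,0,0,0,0,-1,0,0,0,0,0,0,-1,0,0,0,0,0,0,-1,0,0,0,0,0,0,-1,0,0,0,0,0,0,-1,0,0,0,0,0,0,-1,0,0,0,0,0,0,-1,0,0,0,0,0,0,-1,0,0,0,0,0,0,-1,0,0,0,0,0,0,-1,0,0,0,0,0,-20,-1,0,0,0,0,0,-50,-1,0,0,0,0,0,-100,-1,0,0,0,0,0,-150,-1,0,0,0,0,0,-195,-1]

```text
time: 9.65
tool_pos: [0.4114, 0.315, 0.252]
ee_rot: [3.14, -0.001, 1.654]
wrist_force: [0.4, -0.2, -0.1]
width: 0.0941
finger_force: 0.0
```

Run:
```python
from h import *
st();s=snap('wrist','w4');print(web(s,.411,.315,.101))
c=s['color'].astype(int);P=cloud(s);m=(c[...,2]>1.4*c[...,0])&(P[...,2]<.04)&(P[...,2]>.005);print(m.sum(),box(P,m))
```

```text
t 9.7 pos [0.4114 0.315  0.252 ] rpy [ 1.7993e+02 -3.0000e-02  9.4760e+01] F [ 0.4 -0.2 -0.1] w 0.0941 ff 0.0 cmd [0.476, -0.065, 0.25, 81]
([411.5, 313.9, 22.9, 37.5, 5.0], 757, 0.1003)
5435 ([488.8, 207.4, 239.8, 380.6, 12.5], 5435, 0.0216)
```

Call:
arm_command:
  targets: [0,0,13.8,-385,32,0,-1,0,0,13.8,-385,32,0,-1,0,0,13.8,-385,32,0,-1,0,0,13.8,-385,32,0,-1,0,0,13.8,-385,32,0,-1,0,0,13.8,-385,32,0,-1,0,0,13.8,-385,32,0,-1,0,0,13.8,-385,32,0,-1,0,0,13.8,-385,32,0,-1,0,0,13.8,-385,32,0,-1,0,0,13.8,-385,32,0,-1,0,0,13.8,-385,32,0,-1,0,0,13.8,-385,32,0,-1]

```text
time: 11.0
tool_pos: [0.4752, -0.0647, 0.2497]
ee_rot: [3.141, -0.0, 1.415]
wrist_force: [-0.1, -0.6, 0.1]
width: 0.0942
finger_force: 0.0
```

Run:
```python
from h import *
st();s=snap('wrist','w5');print(web(s,.476,-.065,.103))
s=snap('top','top1');print('rose on base (top cam)',web(s,.411,.315,.101))
```

```text
t 11.0 pos [ 0.4752 -0.0647  0.2497] rpy [179.98  -0.    81.09] F [-0.1 -0.6  0.1] w 0.0942 ff 0.0 cmd [0.476, -0.065, 0.25, 81]
([474.9, -65.6, 36.2, 23.6, 81.2], 762, 0.1024)
rose on base (top cam) ([410.3, 315.2, 22.5, 36.9, 1.9], 154, 0.1012)
```

Call:
arm_command:
  targets: [0,0,0,-1,0,50,-1,0,0,0,-1,0,100,-1,0,0,0,-1,0,130,-1,0,0,0,-1,0,155,-1,0,0,0,-1,0,175,-1,0,0,0,-1,0,192,-1,0,0,0,-1,0,192,1,0,0,0,-1,0,192,1,0,0,0,-1,0,192,1,0,0,0,-1,0,192,1,0,0,0,-1,0,192,1,0,0,0,-1,0,192,1,0,0,0,-1,0,192,1,0,0,0,-1,0,192,1,0,0,0,-1,0,192,1,0,0,0,-1,0,192,1,0,0,0,-1,0,192,1,0,0,0,-1,0,192,1]

```text
time: 12.9
tool_pos: [0.4749, -0.0669, 0.0574]
ee_rot: [-3.141, 0.0, 1.413]
wrist_force: [-1.1, 0.5, 0.6]
width: 0.0236
finger_force: 29.9
```

Run:
```python
from h import *
st();json.dump([.4758,-.066,.058,81],open('cmd.json','w'))
plan((.4758,-.066,.23,81),(.4120,.3150,.23,95),(.412,.315,.178,95))
```

```text
t 12.9 pos [ 0.4749 -0.0669  0.0574] rpy [-179.98    0.     80.96] F [-1.1  0.5  0.6] w 0.0236 ff 29.88662838935852 cmd [0.476, -0.065, 0.25, 81]
[0, 0, 0, np.float64(0.0), np.float64(0.0), np.float64(-172.0)]
[0, 0, -14, np.float64(366.3), np.float64(-122.6), np.float64(-172.0)]
[0, 0, -14, np.float64(366.3), np.float64(-122.6), np.float64(-120.0)]
```

Call:
arm_command:
  targets: [0,0,0,0,0,-5,1,0,0,0,0,0,-25,1,0,0,0,0,0,-60,1,0,0,0,0,0,-100,1,0,0,0,0,0,-140,1,0,0,0,10,-3,-165,1,0,0,-2,40,-13,-172,1,0,0,-4,80,-27,-172,1,0,0,-6,125,-42,-172,1,0,0,-8,170,-57,-172,1,0,0,-10,215,-72,-172,1,0,0,-12,260,-87,-172,1,0,0,-13,300,-101,-172,1,0,0,-14,330,-111,-172,1,0,0,-14,350,-118,-172,1,0,0,-14,361,-121.5,-170,1,0,0,-14,364.3,-122.6,-150,1,0,0,-14,364.3,-122.6,-130,1,0,0,-14,364.3,-122.6,-120,1,0,0,-14,364.3,-122.6,-120,1]

```text
time: 14.9
tool_pos: [0.4103, 0.3108, 0.175]
ee_rot: [-3.137, 0.003, 1.657]
wrist_force: [0.1, -1.5, -4.1]
width: 0.024
finger_force: 29.9
```

Call:
arm_command:
  targets: [0,0,0,0,0,0,1,0,0,0,0,0,0,1]

```text
time: 15.1
tool_pos: [0.412, 0.3122, 0.1788]
ee_rot: [3.139, -0.001, 1.657]
wrist_force: [0.0, -0.8, -4.3]
width: 0.024
finger_force: 29.9
```

Good; now descend slowly into the corners.

Call:
arm_command:
  targets: [0,0,0,0,0,5,1,0,0,0,0,0,10,1,0,0,0,0,0,14,1,0,0,0,0,0,18,1,0,0,0,0,0,21,1,0,0,0,0,0,24,1,0,0,0,0,0,27,1,0,0,0,0,0,30,1,0,0,0,0,0,31,1,0,0,0,0,0,31,1,0,0,0,0,0,31,1]

```text
time: 16.2
tool_pos: [0.4113, 0.3121, 0.1466]
ee_rot: [3.141, -0.0, 1.657]
wrist_force: [-0.8, -0.0, -3.3]
width: 0.024
finger_force: 29.9
```

Call:
arm_command:
  targets: [0,0,0,0,0,1.5,1,0,0,0,0,0,2,1,0,0,0,0,0,2,1]

```text
time: 16.5
tool_pos: [0.4116, 0.3123, 0.1454]
ee_rot: [3.14, -0.001, 1.657]
wrist_force: [-0.4, -0.8, 1.2]
width: 0.0239
finger_force: 29.9
```

Call:
arm_command:
  targets: [0,0,0,0,0,0,-1,0,0,0,0,0,0,-1,0,0,0,0,0,0,-1,0,0,0,0,0,0,-1,0,0,0,0,0,0,-1,0,0,0,0,0,0,-1,0,0,0,0,0,0,-1,0,0,0,0,0,0,-1,0,0,0,0,0,0,-1,0,0,0,0,0,0,-1,0,0,0,0,0,-20,-1,0,0,0,0,0,-50,-1,0,0,0,0,0,-100,-1,0,0,0,0,0,-150,-1,0,0,0,0,0,-150,-1,0,0,0,0,0,-150,-1]

```text
time: 18.1
tool_pos: [0.4118, 0.3125, 0.2961]
ee_rot: [3.138, -0.002, 1.657]
wrist_force: [-0.1, -0.5, -0.1]
width: 0.0939
finger_force: 0.0
```

Run:
```python
from h import *
st();json.dump([.4117,.313,.295,95],open('cmd.json','w'))
s=snap('wrist','w6');print('plum on stack',web(s,.411,.315,.191))
snap('top','top2');t=load('top2');P=cloud(t);c=t['color'].astype(int)
b=(abs(P[...,2]-.043)<.006)
for n,x,y in(('lipP',.6,.066),('lipR',.58,-.077)): print(n,box(P,b&(np.hypot(P[...,0]-x,P[...,1]-y)<.055)&~((c[...,1]>1.3*c[...,0])&(c[...,1]>60)) ))
plan((.58,.0,.28,81))
```

```text
t 18.1 pos [0.4118 0.3125 0.2961] rpy [ 1.798e+02 -9.000e-02  9.496e+01] F [-0.1 -0.5 -0.1] w 0.0939 ff 0.0 cmd [0.412, 0.315, 0.178, 95]
plum on stack ([411.2, 313.8, 23.5, 36.5, 5.4], 977, 0.1903)
lipP ([620.0, 62.9, 79.7, 62.7, 79.2], 241, 0.0433)
lipR ([595.4, -77.0, 79.4, 56.3, 87.0], 244, 0.0436)
[0, 0, 14, np.float64(-326.5), np.float64(140.4), np.float64(15.0)]
```

Run:
```python
from h import *
json.dump([.4117,.313,.295,95],open('cmd.json','w'));plan((.6,.066,.21,80))
```

```text
[0, 0, 15, np.float64(-262.5), np.float64(166.1), np.float64(85.0)]
```

Call:
arm_command:
  targets: [0,0,5,-88,55,0,-0.2,0,0,5,-88,55,0,0,0,0,5,-88,55,0,0.15,0,0,15,-262,166,85,0.15,0,0,15,-262,166,85,0.15,0,0,15,-262,166,85,0.15,0,0,15,-262,166,85,0.15,0,0,15,-262,166,85,0.15,0,0,15,-262,166,85,0.15,0,0,15,-262,166,85,0.15,0,0,15,-262,166,85,0.15]

```text
time: 19.3
tool_pos: [0.5989, 0.0672, 0.2105]
ee_rot: [3.141, -0.001, 1.398]
wrist_force: [-0.1, 0.0, 0.4]
width: 0.0399
finger_force: 0.0
```

```bash
cat >> h.py <<'E'
def lip(s,x,y,z=.043,r=.06):
    P=cloud(s);m=(abs(P[...,2]-z)<.005)&(np.hypot(P[...,0]-x,P[...,1]-y)<r)
    n,L,S,_=cv2.connectedComponentsWithStats(cv2.morphologyEx(m.astype(np.uint8),cv2.MORPH_OPEN,np.ones((3,3))))
    return [box(P,L==k) for k in range(1,n) if S[k,4]>150]
E
python3 - <<'E'
from h import *
st();s=snap('wrist','w7');print(lip(s,.6,.066))
cv2.imwrite('pics/w7b.png',cv2.resize(s['color'][:,:,::-1],(800,500),interpolation=cv2.INTER_CUBIC))
E
```

```text
t 19.3 pos [0.5989 0.0672 0.2105] rpy [ 1.7994e+02 -5.0000e-02  8.0080e+01] F [-0.1  0.   0.4] w 0.0399 ff 0.0 cmd [0.6, 0.066, 0.21, 80]
[([600.6, 64.6, 79.1, 20.4, 80.5], 1275, 0.0424)]
```

View pics/w7b.png

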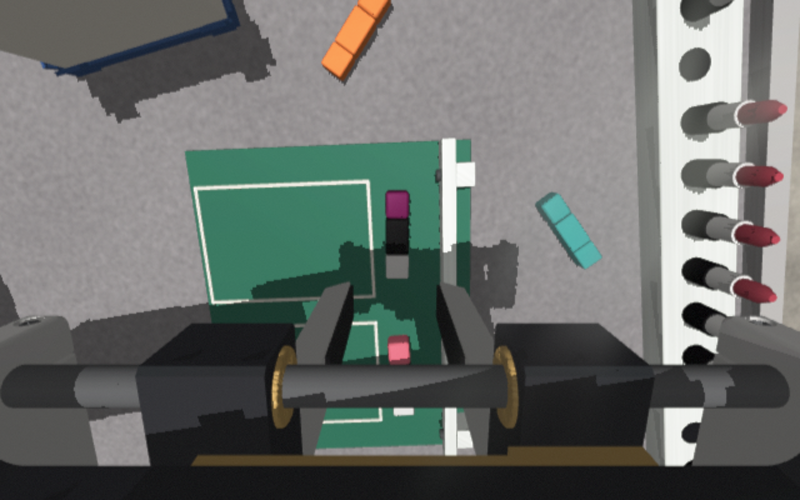

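The plum-ended lipstick lies at (397,233) between the fingers, parallel to the rail. Both outlines are clear.

Call:
arm_command:
  targets: [0,0,-0.5,-1,1,50,0.15,0,0,-0.5,-1,1,100,0.15,0,0,-0.5,-1,1,140,0.15,0,0,-0.5,-1,1,165,0.15,0,0,-0.5,-1,1,178,0.15,0,0,-0.5,-1,1,184,0.15,0,0,-0.5,-1,1,184,0.15,0,0,-0.5,-1,1,184,1,0,0,-0.5,-1,1,184,1,0,0,-0.5,-1,1,184,1,0,0,-0.5,-1,1,184,1,0,0,-0.5,-1,1,184,1,0,0,-0.5,-1,1,184,1,0,0,-0.5,-1,1,174,1,0,0,-0.5,-1,1,140,1,0,0,-0.5,-1,1,100,1,0,0,-0.5,-1,1,60,1]

```text
time: 21.05
tool_pos: [0.5992, 0.0642, 0.1501]
ee_rot: [-3.139, 0.001, 1.404]
wrist_force: [1.0, -0.2, 0.1]
width: 0.0207
finger_force: 30.0
```

Run:
```python
from h import *
json.dump([.601,.065,.15,80.5],open('cmd.json','w'))
plan((.383,-.331,.15,-4.5))
t=load('top2');P=cloud(t);c=t['color'].astype(int);g=(c.max(-1)-c.min(-1)<20)&(c.max(-1)>120)
for x,y in((.542,-.3105),(.383,-.331)): print(box(P,g&(abs(P[...,2]-.004)<.006)&(np.hypot(P[...,0]-x,P[...,1]-y)<.085)))
```

```text
[0, 0, 85.0, np.float64(-426.5), np.float64(-149.7), np.float64(-0.0)]
([540.5, -306.3, 168.1, 160.2, 16.6], 2055, 0.0043)
([384.6, -327.8, 162.1, 169.2, 61.2], 2174, 0.0043)
```

Call:
arm_command:
  targets: [0,0,85,-426,-150,0,1,0,0,85,-426,-150,0,1,0,0,85,-426,-150,0,1,0,0,85,-426,-150,0,1,0,0,85,-426,-150,0,1,0,0,85,-426,-150,0,1,0,0,85,-426,-150,0,1,0,0,85,-426,-150,0,1,0,0,85,-426,-150,0,1,0,0,85,-426,-150,0,1,0,0,85,-426,-150,0,1,0,0,85,-426,-150,0,1,0,0,85,-426,-150,0,1,0,0,85,-426,-150,0,1,0,0,85,-426,-150,0,1,0,0,85,-426,-150,0,1]

```text
time: 22.65
tool_pos: [0.382, -0.3305, 0.1495]
ee_rot: [3.141, -0.0, -0.078]
wrist_force: [-1.5, 0.1, -0.1]
width: 0.0204
finger_force: 30.0
```

Run:
```python
from h import *
st();s=snap('wrist','w8');cv2.imwrite('pics/w8b.png',cv2.resize(s['color'][:,:,::-1],(800,500),interpolation=cv2.INTER_CUBIC))
```

```text
t 22.6 pos [ 0.382  -0.3305  0.1495] rpy [179.99  -0.    -4.45] F [-1.5  0.1 -0.1] w 0.0204 ff 29.998148381710052 cmd [0.383, -0.331, 0.15, -4.5]
```

View pics/w8b.png

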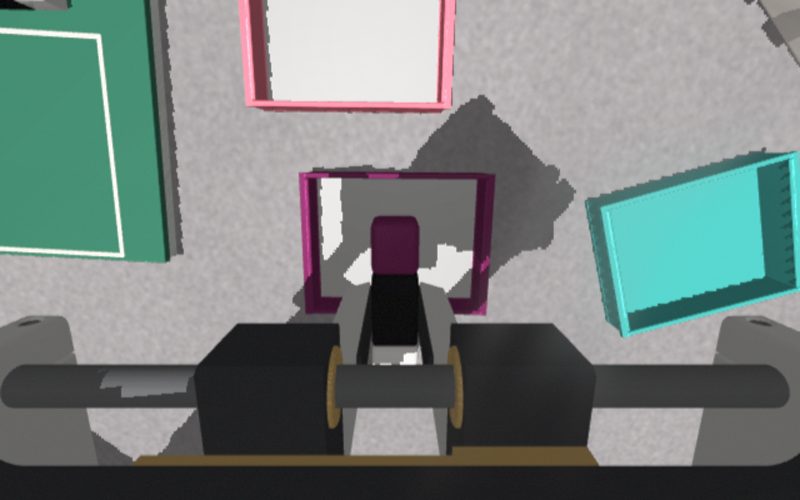

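The plum lipstick is held above the plum bin. The rim's far edge is at row 176 and its near edge at row 312, and I'll check how well it is centred.

Run:
```python
from h import *
s=load('w8');q=[atz(s,u/1.25,v/1.25,.032) for u,v in((300,174),(495,174),(487,314),(306,314))]
print(np.round(q,4),np.mean(q,0).round(4))
q=[atz(s,u/1.25,v/1.25,.032) for u,v in((246,106),(452,109))];print(np.round(q,4))
```

```text
[[ 0.4426 -0.2663  0.032 ]
 [ 0.4314 -0.4102  0.032 ]
 [ 0.3209 -0.4018  0.032 ]
 [ 0.3322 -0.2563  0.032 ]] [ 0.3818 -0.3337  0.032 ]
[[ 0.4928 -0.2343  0.032 ]
 [ 0.4794 -0.3805  0.032 ]]
```

Centred. Lower, release, rise, and go toward the rose lipstick.

Call:
arm_command:
  targets: [0,0,0,0,0,40,1,0,0,0,0,0,80,1,0,0,0,0,0,110,1,0,0,0,0,0,128,1,0,0,0,0,0,136,1,0,0,0,0,0,140,1,0,0,0,0,0,140,1,0,0,0,0,0,140,0.15,0,0,0,0,0,140,0.15,0,0,0,0,0,140,0.15,0,0,0,0,0,140,0.15,0,0,0,0,0,140,0.15,0,0,0,0,0,110,0.15,0,0,0,0,0,60,0.15,0,0,0,0,0,10,0.15,0,0,0,0,0,-40,0.15,0,0,0,0,0,-60,0.15]

```text
time: 24.4
tool_pos: [0.3831, -0.3326, 0.216]
ee_rot: [3.135, -0.008, -0.079]
wrist_force: [0.3, -1.5, -0.1]
width: 0.0395
finger_force: 0.0
```

Run:
```python
from h import *
st();s=snap('wrist','w9');print(lip(s,.383,-.331,.024))
json.dump([.383,-.331,.21,-4.5],open('cmd.json','w'))
plan((.58,-.077,.21,85))
```

```text
t 24.4 pos [ 0.3831 -0.3326  0.216 ] rpy [179.6   -0.43  -4.54] F [ 0.3 -1.5 -0.1] w 0.0395 ff 0.0 cmd [0.383, -0.331, 0.15, -4.5]
[([383.7, -332.8, 20.4, 79.2, 85.7], 1130, 0.0245)]
[0, 0, -89.5, np.float64(176.5), np.float64(-268.7), np.float64(-0.0)]
```

Plum lipstick lies flat in its bin (top 24.5 mm).

Call:
arm_command:
  targets: [0,0,-89.5,176,-269,0,0.15,0,0,-89.5,176,-269,0,0.15,0,0,-89.5,176,-269,0,0.15,0,0,-89.5,176,-269,0,0.15,0,0,-89.5,176,-269,0,0.15,0,0,-89.5,176,-269,0,0.15,0,0,-89.5,176,-269,0,0.15,0,0,-89.5,176,-269,0,0.15,0,0,-89.5,176,-269,0,0.15,0,0,-89.5,176,-269,0,0.15,0,0,-89.5,176,-269,0,0.15,0,0,-89.5,176,-269,0,0.15,0,0,-89.5,176,-269,0,0.15,0,0,-89.5,176,-269,0,0.15,0,0,-89.5,176,-269,0,0.15]

```text
time: 25.95
tool_pos: [0.5782, -0.0768, 0.2092]
ee_rot: [-3.141, 0.0, 1.482]
wrist_force: [0.0, -0.9, -0.1]
width: 0.0398
finger_force: 0.0
```

Run:
```python
from h import *
st();s=snap('wrist','w10');print(lip(s,.58,-.077))
```

```text
t 25.9 pos [ 0.5782 -0.0768  0.2092] rpy [-179.98    0.     84.92] F [ 0.  -0.9 -0.1] w 0.0398 ff 0.0 cmd [0.58, -0.077, 0.21, 85]
[([580.0, -79.2, 79.2, 20.8, 84.7], 1296, 0.0424)]
```

Call:
arm_command:
  targets: [0,0,0,-2,1,50,0.15,0,0,0,-2,1,100,0.15,0,0,0,-2,1,140,0.15,0,0,0,-2,1,165,0.15,0,0,0,-2,1,178,0.15,0,0,0,-2,1,184,0.15,0,0,0,-2,1,184,0.15,0,0,0,-2,1,184,1,0,0,0,-2,1,184,1,0,0,0,-2,1,184,1,0,0,0,-2,1,184,1,0,0,0,-2,1,184,1,0,0,0,-2,1,184,1,0,0,0,-2,1,174,1,0,0,0,-2,1,140,1,0,0,0,-2,1,100,1,0,0,0,-2,1,60,1]

```text
time: 27.7
tool_pos: [0.5782, -0.0786, 0.1501]
ee_rot: [-3.139, -0.0, 1.483]
wrist_force: [-0.1, 1.0, -0.5]
width: 0.0205
finger_force: 30.0
```

Run:
```python
from h import *
json.dump([.5808,-.0791,.15,85],open('cmd.json','w'))
plan((.543,-.312,.15,-5))
```

```text
[0, 0, 90, np.float64(-235.3), np.float64(-17.4), np.float64(-0.0)]
```

Call:
arm_command:
  targets: [0,0,90,-235,-17,0,1,0,0,90,-235,-17,0,1,0,0,90,-235,-17,0,1,0,0,90,-235,-17,0,1,0,0,90,-235,-17,0,1,0,0,90,-235,-17,0,1,0,0,90,-235,-17,0,1,0,0,90,-235,-17,0,1,0,0,90,-235,-17,0,1,0,0,90,-235,-17,0,1,0,0,90,-235,-17,0,1,0,0,90,-235,-17,0,1,0,0,90,-235,-17,0,1,0,0,90,-235,-17,0,1,0,0,90,-235,-17,0,1]

```text
time: 29.2
tool_pos: [0.5415, -0.3114, 0.1494]
ee_rot: [-3.142, 0.0, -0.087]
wrist_force: [1.1, 0.3, -1.4]
width: 0.021
finger_force: 30.0
```

Call:
arm_command:
  targets: [0,0,0,0,0,40,1,0,0,0,0,0,80,1,0,0,0,0,0,110,1,0,0,0,0,0,128,1,0,0,0,0,0,136,1,0,0,0,0,0,140,1,0,0,0,0,0,140,1,0,0,0,0,0,140,0.15,0,0,0,0,0,140,0.15,0,0,0,0,0,140,0.15,0,0,0,0,0,140,0.15,0,0,0,0,0,140,0.15,0,0,0,0,0,110,0.15,0,0,0,0,0,60,-0.3,0,0,0,0,0,10,-1,0,0,0,0,0,-40,-1,0,0,0,0,0,-80,-1,0,0,0,0,0,-130,-1,0,0,0,0,0,-160,-1,0,0,0,0,0,-160,-1]

```text
time: 31.2
tool_pos: [0.5429, -0.3124, 0.3168]
ee_rot: [3.135, -0.011, -0.088]
wrist_force: [0.1, -0.8, 0.4]
width: 0.0919
finger_force: 0.0
```

Run:
```python
from h import *
st();s=snap('wrist','w11');print(lip(s,.543,-.312,.024));t=snap('top','top3');print('stack',web(t,.411,.315,.191),lip(t,.383,-.331,.024))
json.dump([.543,-.312,.31,-5],open('cmd.json','w'))
plan((.412,.3135,.31,95))
```

```text
t 31.2 pos [ 0.5429 -0.3124  0.3168] rpy [179.64  -0.62  -5.03] F [ 0.1 -0.8  0.4] w 0.0919 ff 0.0 cmd [0.543, -0.312, 0.15, -5]
[([543.2, -314.0, 19.8, 79.4, 84.6], 715, 0.0244)]
stack ([409.8, 314.7, 23.7, 37.9, 6.6], 191, 0.1912) []
[0, 0, -100, np.float64(-185.0), np.float64(-611.7), np.float64(-0.0)]
```

Both lipsticks are in their bins. Back to the stack.

Call:
arm_command:
  targets: [0,0,-100,-185,-612,0,-1,0,0,-100,-185,-612,0,-1,0,0,-100,-185,-612,0,-1,0,0,-100,-185,-612,0,-1,0,0,-100,-185,-612,0,-1,0,0,-100,-185,-612,0,-1,0,0,-100,-185,-612,0,-1,0,0,-100,-185,-612,0,-1,0,0,-100,-185,-612,0,-1,0,0,-100,-185,-612,0,-1,0,0,-100,-185,-612,0,-1,0,0,-100,-185,-612,0,-1,0,0,-100,-185,-612,0,-1,0,0,-100,-185,-612,0,-1,0,0,-100,-185,-612,0,-1,0,0,-100,-185,-612,0,-1,0,0,-100,-185,-612,0,-1,0,0,-100,-185,-612,0,-1,0,0,-100,-185,-612,0,-1,0,0,-100,-185,-612,0,-1]

```text
time: 33.3
tool_pos: [0.4113, 0.3139, 0.3096]
ee_rot: [3.141, -0.0, 1.656]
wrist_force: [-0.4, -0.1, 0.3]
width: 0.094
finger_force: 0.0
```

Run:
```python
from h import *
st();s=snap('wrist','w12');print(web(s,.411,.315,.191))
```

```text
t 33.3 pos [0.4113 0.3139 0.3096] rpy [179.98  -0.    94.9 ] F [-0.4 -0.1  0.3] w 0.094 ff 0.0 cmd [0.412, 0.3135, 0.31, 95]
([411.2, 313.7, 22.8, 36.7, 5.2], 877, 0.1904)
```

Call:
arm_command:
  targets: [0,0,0,0,0,45,-1,0,0,0,0,0,90,-1,0,0,0,0,0,120,-1,0,0,0,0,0,142,-1,0,0,0,0,0,156,-1,0,0,0,0,0,164,-1,0,0,0,0,0,164,1,0,0,0,0,0,164,1,0,0,0,0,0,164,1,0,0,0,0,0,164,1,0,0,0,0,0,164,1,0,0,0,0,0,164,1,0,0,0,0,0,164,1,0,0,0,0,0,164,1,0,0,0,0,0,164,1,0,0,0,0,0,164,1,0,0,0,0,0,164,1,0,0,0,0,0,164,1]

```text
time: 35.15
tool_pos: [0.4111, 0.3144, 0.1454]
ee_rot: [3.142, 0.0, 1.657]
wrist_force: [0.6, 0.4, 0.0]
width: 0.024
finger_force: 30.0
```

Run:
```python
from h import *
st();json.dump([.412,.3135,.146,95],open('cmd.json','w'))
plan((.4757,-.0657,.23,81.1),(.4757,-.0657,.075,81.1))
```

```text
t 35.1 pos [0.4111 0.3144 0.1454] rpy [1.800e+02 1.000e-02 9.496e+01] F [0.6 0.4 0. ] w 0.024 ff 29.96802270412445 cmd [0.412, 0.3135, 0.31, 95]
[0, 0, 13.9, np.float64(-383.3), np.float64(30.4), np.float64(-84.0)]
[0, 0, 13.9, np.float64(-383.3), np.float64(30.4), np.float64(71.0)]
```

Call:
arm_command:
  targets: [0,0,0,0,0,-5,1,0,0,0,0,0,-15,1,0,0,0,0,0,-35,1,0,0,0,0,0,-60,1,0,0,0,-8,1,-80,1,0,0,1,-30,2,-84,1,0,0,3,-65,5,-84,1,0,0,5,-110,9,-84,1,0,0,7,-155,12,-84,1,0,0,9,-200,16,-84,1,0,0,11,-245,19,-84,1,0,0,13,-290,23,-84,1,0,0,13.9,-330,26,-84,1,0,0,13.9,-360,28,-84,1,0,0,13.9,-377,30,-80,1,0,0,13.9,-383,30.4,-60,1,0,0,13.9,-383,30.4,-25,1,0,0,13.9,-383,30.4,15,1,0,0,13.9,-383,30.4,50,1,0,0,13.9,-383,30.4,71,1]

```text
time: 37.15
tool_pos: [0.4723, -0.064, 0.0714]
ee_rot: [-3.136, -0.0, 1.415]
wrist_force: [0.5, -0.4, -3.7]
width: 0.0238
finger_force: 30.0
```

Call:
arm_command:
  targets: [0,0,0,0,0,4,1,0,0,0,0,0,8,1,0,0,0,0,0,12,1,0,0,0,0,0,15,1,0,0,0,0,0,16,1,0,0,0,0,0,17,1,0,0,0,0,0,17,1,0,0,0,0,0,17,1]

```text
time: 37.95
tool_pos: [0.4746, -0.0645, 0.0577]
ee_rot: [3.141, 0.0, 1.415]
wrist_force: [-0.4, -0.4, -3.7]
width: 0.0241
finger_force: 30.0
```

Call:
arm_command:
  targets: [0,0,0,0,0,1,1,0,0,0,0,0,1,1,0,0,0,0,0,1,-1,0,0,0,0,0,1,-1,0,0,0,0,0,1,-1,0,0,0,0,0,1,-1,0,0,0,0,0,1,-1,0,0,0,0,0,1,-1,0,0,0,0,0,1,-1,0,0,0,0,0,1,-1,0,0,0,0,0,1,-1,0,0,0,0,0,1,-1,0,0,0,0,0,1,-1,0,0,0,0,0,-15,-1,0,0,0,0,0,-50,-1,0,0,0,0,0,-100,-1,0,0,0,0,0,-150,-1,0,0,0,0,0,-192,-1,0,0,0,0,0,-192,-1]

```text
time: 39.85
tool_pos: [0.4774, -0.0652, 0.2574]
ee_rot: [3.127, 0.001, 1.415]
wrist_force: [1.1, -0.7, 0.1]
width: 0.0942
finger_force: 0.0
```

Run:
```python
from h import *
st();s=snap('wrist','w13');print(web(s,.476,-.065,.103))
json.dump([.4757,-.0657,.25,81.1],open('cmd.json','w'))
plan((.412,.3135,.25,95))
```

```text
t 39.9 pos [ 0.4774 -0.0652  0.2574] rpy [1.7917e+02 8.0000e-02 8.1070e+01] F [ 1.1 -0.7  0.1] w 0.0942 ff 0.0 cmd [0.4757, -0.0657, 0.075, 81.1]
([474.4, -65.2, 36.7, 23.0, 81.4], 733, 0.1024)
[0, 0, -13.9, np.float64(364.8), np.float64(-121.6), np.float64(-0.0)]
```

Plum tray is home within 1 mm. Next, the rose tray.

Call:
arm_command:
  targets: [0,0,-13.9,365,-122,0,-1,0,0,-13.9,365,-122,0,-1,0,0,-13.9,365,-122,0,-1,0,0,-13.9,365,-122,0,-1,0,0,-13.9,365,-122,0,-1,0,0,-13.9,365,-122,0,-1,0,0,-13.9,365,-122,0,-1,0,0,-13.9,365,-122,0,-1,0,0,-13.9,365,-122,0,-1,0,0,-13.9,365,-122,0,-1,0,0,-13.9,365,-122,0,-1,0,0,-13.9,365,-122,0,-1,0,0,-13.9,365,-122,0,-1]

```text
time: 41.2
tool_pos: [0.4111, 0.3139, 0.2495]
ee_rot: [3.141, 0.0, 1.655]
wrist_force: [-0.5, -0.2, -0.8]
width: 0.0941
finger_force: 0.0
```

Run:
```python
from h import *
st();s=snap('wrist','w14');print(web(s,.411,.315,.101))
```

```text
t 41.2 pos [0.4111 0.3139 0.2495] rpy [1.7999e+02 1.0000e-02 9.4840e+01] F [-0.5 -0.2 -0.8] w 0.0941 ff 0.0 cmd [0.412, 0.3135, 0.25, 95]
([411.6, 314.2, 23.5, 37.2, 5.3], 770, 0.1004)
```

Call:
arm_command:
  targets: [0,0,0,0,0,45,-1,0,0,0,0,0,95,-1,0,0,0,0,0,135,-1,0,0,0,0,0,165,-1,0,0,0,0,0,182,-1,0,0,0,0,0,194,-1,0,0,0,0,0,194,1,0,0,0,0,0,194,1,0,0,0,0,0,194,1,0,0,0,0,0,194,1,0,0,0,0,0,194,1,0,0,0,0,0,194,1,0,0,0,0,0,194,1,0,0,0,0,0,194,1,0,0,0,0,0,194,1,0,0,0,0,0,194,1,0,0,0,0,0,194,1,0,0,0,0,0,194,1]

```text
time: 43.05
tool_pos: [0.4109, 0.315, 0.0554]
ee_rot: [3.141, 0.0, 1.657]
wrist_force: [1.8, -0.6, -0.9]
width: 0.0239
finger_force: 30.0
```

Run:
```python
from h import *
st();json.dump([.412,.3135,.056,95],open('cmd.json','w'))
plan((.4987,.0742,.2,81.1),(.4987,.0742,.075,81.1))
```

```text
t 43.0 pos [0.4109 0.315  0.0554] rpy [1.7997e+02 1.0000e-02 9.4960e+01] F [ 1.8 -0.6 -0.9] w 0.0239 ff 29.992935061454773 cmd [0.412, 0.3135, 0.25, 95]
[0, 0, 13.9, np.float64(-245.9), np.float64(65.5), np.float64(-144.0)]
[0, 0, 13.9, np.float64(-245.9), np.float64(65.5), np.float64(-19.0)]
```

Call:
arm_command:
  targets: [0,0,0,0,0,-5,1,0,0,0,0,0,-15,1,0,0,0,0,0,-35,1,0,0,0,0,0,-70,1,0,0,0,0,0,-110,1,0,0,1,-8,2,-136,1,0,0,3,-30,8,-144,1,0,0,5,-65,17,-144,1,0,0,8,-105,28,-144,1,0,0,10,-145,39,-144,1,0,0,12,-185,49,-144,1,0,0,13.9,-215,57,-144,1,0,0,13.9,-237,63,-144,1,0,0,13.9,-246,65.5,-135,1,0,0,13.9,-246,65.5,-105,1,0,0,13.9,-246,65.5,-70,1,0,0,13.9,-246,65.5,-40,1,0,0,13.9,-246,65.5,-22,1,0,0,13.9,-246,65.5,-19,1,0,0,13.9,-246,65.5,-19,1]

```text
time: 45.05
tool_pos: [0.4963, 0.0763, 0.0737]
ee_rot: [-3.139, 0.0, 1.416]
wrist_force: [-0.4, 0.9, -5.7]
width: 0.0241
finger_force: 30.0
```

Call:
arm_command:
  targets: [0,0,0,0,0,4,1,0,0,0,0,0,8,1,0,0,0,0,0,12,1,0,0,0,0,0,15,1,0,0,0,0,0,16,1,0,0,0,0,0,17,1,0,0,0,0,0,18,1,0,0,0,0,0,18,1,0,0,0,0,0,18,1]

```text
time: 45.95
tool_pos: [0.4973, 0.0756, 0.0574]
ee_rot: [3.141, 0.0, 1.415]
wrist_force: [-3.3, -0.4, 2.3]
width: 0.0239
finger_force: 30.0
```

Seated at the expected height; release and rise.

Call:
arm_command:
  targets: [0,0,0,0,0,0,-1,0,0,0,0,0,0,-1,0,0,0,0,0,0,-1,0,0,0,0,0,0,-1,0,0,0,0,0,0,-1,0,0,0,0,0,0,-1,0,0,0,0,0,0,-1,0,0,0,0,0,0,-1,0,0,0,0,0,0,-1,0,0,0,0,0,0,-1,0,0,0,0,0,-15,-1,0,0,0,0,0,-50,-1,0,0,0,0,0,-100,-1,0,0,0,0,0,-150,-1,0,0,0,0,0,-192,-1,0,0,0,0,0,-192,-1,0,0,0,0,0,-192,-1,0,0,0,0,0,-192,-1]

```text
time: 47.75
tool_pos: [0.4964, 0.0756, 0.2465]
ee_rot: [-3.138, 0.001, 1.415]
wrist_force: [0.2, -0.7, -1.0]
width: 0.0941
finger_force: 0.0
```

Run:
```python
from h import *
st();s=snap('wrist','w15');print(web(s,.498,.075,.103),lip(s,.543,-.312,.024))
t=snap('side','sideF');c=t['color'][:,:,::-1]
cv2.imwrite('pics/sF.png',cv2.resize(c[130:330,230:430],None,fx=3,fy=3,interpolation=cv2.INTER_CUBIC))
```

```text
t 47.8 pos [0.4964 0.0756 0.2465] rpy [-1.7981e+02  4.0000e-02  8.1060e+01] F [ 0.2 -0.7 -1. ] w 0.0941 ff 0.0 cmd [0.4987, 0.0742, 0.075, 81.1]
([497.7, 75.2, 36.4, 23.5, 81.1], 785, 0.1024) []
```

View pics/sF.png

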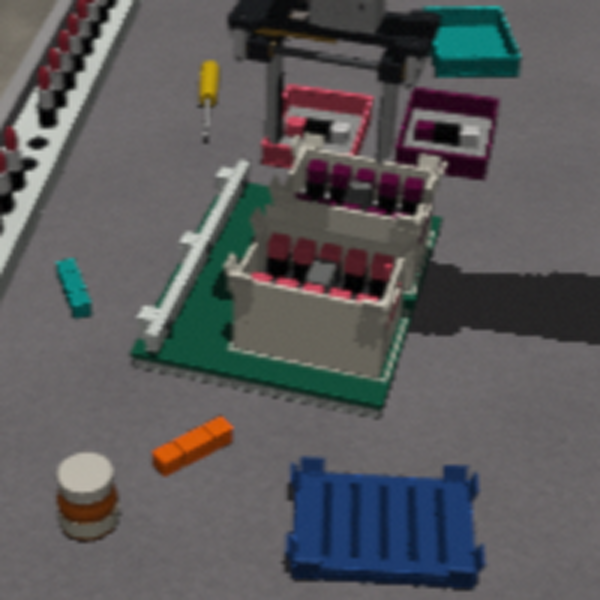

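The side view shows both trays back on their outlines at (315,320) and (365,200), and each lipstick in its own bin at (320,130) and (445,130). The base is empty, the jar and screwdriver are undisturbed, and the gripper is clear.

```bash
python3 -c "
from bench import robot
print(robot.close_job())"
```

```text
the job is handed in; nothing more can be done
None
```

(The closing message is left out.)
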